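# Load a check-weight stack on the load-cell stand

## Robot

A 7-joint arm with a two-finger parallel gripper is mounted at the origin on the work surface. World frame = base frame: x ahead of the robot, y to its left, z up, the work surface at z = 0. Lengths are in m, angles in rad, forces in N, time in s.
With the tool pointing down it reaches from about 0.4 to 0.875 m from the base axis. Payload 6.5 kg.
Tool frame: the origin (TCP) lies between the finger pads; the fingertips stand 8 mm ahead of it and the grasp point (between the pads) lies 11 mm behind it; z points along the fingers, y is the line along which they close (so a half turn about z gives the same grasp; the last joint's range is limited). The gripper opens to 88 mm and grips with 3 to 60 N. Pads are 18 mm wide; open, the fingers measure 123 mm over their backs; the gripper's body (75 mm by 187 mm) begins 45 mm behind the grasp point.
Start: joints at [-1.271, 0.536, -0.004, 1.538, 0.003, 1.067, -0.071], TCP at [0.232, 0.607, 0.247] pointing down, gripper open.
Joint ranges: [-2.7, 2.7], [-0.37, 2.16], [-1.27, 1.26], [0.24, 2.4], [-1.31, 4.45], [0.19, 1.91], [-2.76, 2.76]. Speed limits (rad/s): [2.39, 2.39, 3.14, 3.14, 3.14, 3.14, 3.14].

## Interface

Orientations are given as a 3x3 rotation matrix whose columns are the frame's x, y, z axes.
In Python, from bench import movep, movel, set_joints, grip, hold, inverse_kinematics, sense, read_camera, camera_model, MotionError, finish_job gives the robot as it stands. Calls block until the motion is done:
- movep(position, orientation): joint-space move of the TCP to a pose.
- movel(position, attitude=None, vel=0.15, f_stop=None): straight line of the TCP; attitude=None keeps the orientation; vel is the mean speed in m/s. With f_stop (N) it stops when the force on the tool has changed by that much, and returns True; else False.
- set_joints(angles): joint-space move.
- grip(opening, effort=None): finger opening in m; effort is the grip in N (None keeps the last); returns when the fingers have stopped.
- hold(seconds).
- inverse_kinematics(position, orientation): joint angles nearest the present ones, or None.
- sense(): the state.
- read_camera(name): name is "scene" or "side" or "wrist"; returns the picture (420x560x3 uint8, red, green, blue); there is no depth.
- camera_model(name): a dict with "fov_y" (degrees; the focal length in pixels is half the picture's height over the tangent of half this angle, whatever the lens; pixels are square), "cx", "cy" (the principal point, pixels), "rvec" (rotation vector, rad) and "tvec" (3), from world to camera coordinates, as OpenCV has them; the wrist camera has in their place "mount" (4x4, takes a point from camera to tool coordinates, whose origin is the TCP and whose axes are the flange's). Camera axes: x right, y down, z forward; pixel columns grow to the right and rows downward; lengths in m; the calibration is good to about 2 mm. A picture is of the moment at which its call begins: read the wrist's pose just before it. camera_model takes no time and is no camera call.
A pose or a line that the arm cannot do raises MotionError and nothing moves.
- finish_job(): hands the job in; it is judged then, once.
The state is a dict: "t": time; "qpos": joint angles; "joint_vel": joint speeds; "joint_efforts": joint torques, N m; "eef_pos": TCP position; "orientation": TCP orientation; "force": force on the tool from outside, world axes, zero at the start; "wrist_torque": the same for the moment, N m; "opening": finger opening in m; "grip_force": force on a finger pad.
Only numpy, scipy, OpenCV 4.12 (cv2) and the standard library are available. Lean on these libraries where they do the work, as an engineer would, in place of code of your own. Each camera call takes 0.05 s, during which the arm holds its last target. There are 200 camera calls.

## Task

Load the check weights on the load-cell stand: thread the large steel disc over the post so it lies flat on the round plate, then the medium disc on it, then the small disc, and last set the black knobbed cap, knob up, over the end of the post so that it rests on the small disc. Lower each piece gently down the post rather than letting it drop, let go of it, and leave the beaker, jar, logger and screwdriver where they are.

Things in the scene. Friction and masses are not known exactly. Their poses are not given: they have to be found in the camera images.
- large (a point): The large check weight: a bare steel ring disc, 64 mm outer diameter, 18 mm thick, with a 22 mm through hole, about 0.40 kg, lying flat on the bench. The point is the centre of the disc, half-way up (9 mm above its underside); z is its axis. Grasped across its outer rim.
- medium (a point): The medium check weight: the same kind of steel ring disc, 52 mm outer diameter, 15 mm thick, 22 mm through hole, about 0.20 kg, lying flat. The point is its centre, 7.5 mm above its underside; z is its axis.
- small (a point): The small check weight: the same kind of steel ring disc, 40 mm outer diameter, 12 mm thick, 22 mm through hole, about 0.08 kg, lying flat. The point is its centre, 6 mm above its underside; z is its axis.
- cap_mid (a point): The cap: a black plastic piece 30 mm high, standing knob up: a round body 36 mm in diameter and 16 mm high, with a blind bore 22 mm wide and 12 mm deep from below, and on top a round knob 24 mm in diameter (16 mm at its foot) and 14 mm high. About 0.06 kg. The point is on its axis, 15 mm above its underside; z is its axis, up.
- plate (a point): The load-cell stand: a flat white box, 120 by 120 mm and 30 mm high, fixed to the bench, with a bare round aluminium plate (86 mm diameter) on top and a dark upright steel post in its middle. The point is the centre of the plate's top, at the foot of the post, 38 mm above the bench; z is up along the post. The post is 12 mm in diameter and 54 mm high above the plate, its last 8 mm tapering to 4 mm.
- stirrer: A magnetic stirrer, a bystander fixed to the bench: a white box 120 by 120 mm with a round white ceramic top (104 mm diameter, no post), 48 mm high in all. Origin at the centre of its underside.
- beaker: A small glass beaker standing on the bench, 48 mm in diameter and 65 mm high, loose; to be left alone. Origin at the centre of its underside.
- jar: A small amber glass jar with a white lid, 40 mm in diameter and 55 mm high, loose; to be left alone. Origin at the centre of its underside.
- logger: A flat black temperature logger with a small greenish display, 60 by 38 mm (x by y) and 16 mm high, loose; to be left alone. Origin at the centre of its underside.
- screwdriver: A screwdriver lying on the bench, about 120 mm long along its x axis (handle to -x), less than 30 mm wide and high, loose; to be left alone. Origin under the middle of its length.

How it is judged:
By the outcome, as a careful person would: the job done as asked, in the order asked, and still so for the second after the job is handed in, with the robot touching nothing.
It also fails if it takes over 122 s, if anything falls off the work surface, if the arm or the gripper's body presses on something with over 40 N, if the wrist force passes 120 N, or if a joint passes its speed limit or range.

## Working session

There is one attempt and no reset: what is moved stays moved. The work goes in short steps, each a Python script; the robot and the scene stay as the last script left them, time stands still between calls to the robot, and variables do not carry over. Pictures are saved under pics/ and viewed, at most 14 in all, crops included, and the job is handed in when it is done.

```bash
ls; mkdir -p pics
python3 - <<'E'
from bench import *
import cv2
for n in ["scene","side"]:
    cv2.imwrite(f"pics/{n}0.png",read_camera(n)[:,:,::-1]); print(n,camera_model(n))
print(camera_model("wrist")); s=sense(); print(s)
E
```

```text
pics
scene {'fov_y': 54.12419072596222, 'cx': 276.5205323337257, 'cy': 211.2988331876439, 'rvec': array([ 1.40746354,  2.41280344, -0.64680041]), 'tvec': array([ 0.29314989, -0.38934053,  1.31806717])}
side {'fov_y': 51.51127187564035, 'cx': 287.32748050836204, 'cy': 215.9362854363399, 'rvec': array([ 0.81780961, -2.43073576,  1.22253876]), 'tvec': array([0.43125361, 0.24215546, 0.63784818])}
{'fov_y': 63.767523264230476, 'cx': 279.92266912142003, 'cy': 207.30640548678127, 'mount': array([[-8.72438012e-04, -9.65340588e-01, -2.60991932e-01,
         6.72538879e-02],
       [ 9.99999617e-01, -8.60350659e-04, -1.60565376e-04,
         1.37047824e-03],
       [-6.95443068e-05, -2.60991972e-01,  9.65340969e-01,
        -1.37729030e-01],
       [ 0.00000000e+00,  0.00000000e+00,  0.00000000e+00,
         1.00000000e+00]])}
{'t': 0.1, 'qpos': array([-1.27119905,  0.53712889, -0.0044371 ,  1.53873183,  0.00261658,
        1.0672606 , -0.07114764]), 'joint_vel': array([-0.00012446, -0.00078924,  0.00075646, -0.00328045,  0.00038207,
       -0.00082247,  0.0004893 ]), 'joint_efforts': array([ 3.52224641e-03, -5.72079957e+01,  9.94488671e-01, -2.52232540e+01,
       -5.60934807e-02,  1.34928009e-02,  1.22759428e-05]), 'eef_pos': array([0.23233184, 0.60650927, 0.24591831]), 'orientation': array([[-9.33885640e-01,  3.57571577e-01, -4.23353830e-04],
       [ 3.57571804e-01,  9.33884503e-01, -1.46301384e-03],
       [-1.27768584e-04, -1.51766701e-03, -9.99998840e-01]]), 'force': array([ 0.50475235,  0.74944753, -0.37920417]), 'wrist_torque': array([ 0.03607812,  0.04515225, -0.02801913]), 'grip_force': 0.0, 'opening': 0.08800819791166653}
```

View pics/scene0.png

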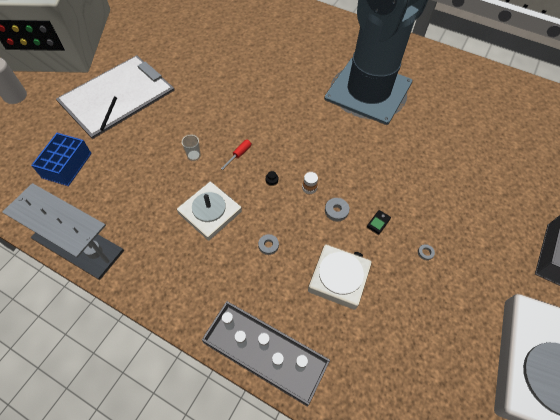

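View pics/side0.png

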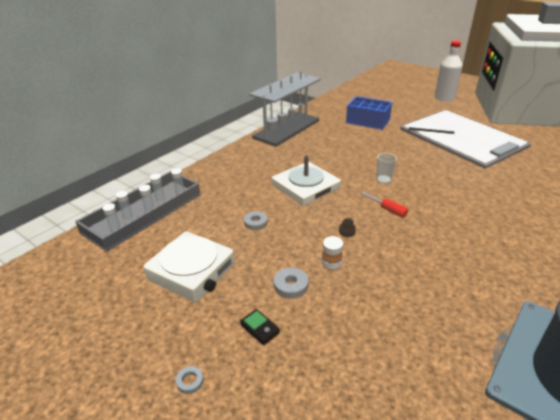

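The scene view shows large (337,208), medium (269,243), small (427,251), cap (272,178) and the plate (208,207). The side view shows large (291,281), medium (256,219), small (189,379), cap (347,228) and the plate (306,176). I'll back-project both and compare them.

```bash
cat > h.py <<'E'
from bench import *
import numpy as np, cv2
def K(m,h=420):
    f=h/2/np.tan(np.radians(m["fov_y"])/2); return np.array([[f,0,m["cx"]],[0,f,m["cy"]],[0,0,1]])
def pose(n,s=None):   # camera-to-world R, c
    m=camera_model(n)
    if n=="wrist":
        M=m["mount"]; R=s["orientation"]; return m,R@M[:3,:3],R@M[:3,3]+s["eef_pos"]
    R=cv2.Rodrigues(m["rvec"])[0]; return m,R.T,-R.T@m["tvec"]
def back(n,uv,z,s=None):
    m,R,c=pose(n,s); d=R@np.linalg.solve(K(m),[*uv,1]); return c+d*(z-c[2])/d[2]
def proj(n,p,s=None):
    m,R,c=pose(n,s); q=K(m)@(R.T@(np.asarray(p)-c)); return q[:2]/q[2]
def down(yaw):   # tool down; closing axis y at angle yaw in the world
    y=np.array([np.cos(yaw),np.sin(yaw),0]); z=np.array([0,0,-1.]); return np.column_stack([np.cross(y,z),y,z])
def snap(name,n="wrist"):
    s=sense(); im=read_camera(n)[:,:,::-1].copy(); cv2.imwrite(f"pics/{name}.png",im); return s,im
E
python3 - <<'E'
from h import *
P=dict(large=((337,208),(291,281),.009),medium=((269,243),(256,219),.0075),small=((427,251),(189,379),.006),cap=((272,178),(347,228),.015),plate=((208,207),(306,176),.038),
 jar=((311,183),(333,254),.0275),beaker=((191,148),(386,168),.0325),logger=((379,222),(260,326),.008),sd=((236,155),(385,203),.01),stir=((342,271),(190,258),.048))
for k,(a,b,z) in P.items():
    p,q=back("scene",a,z),back("side",b,z); print(k,p.round(4),q.round(4),"r",np.hypot(*p[:2]).round(3))
E
```

```text
large [0.4556 0.1023 0.009 ] [0.4593 0.0987 0.009 ] r 0.467
medium [ 0.6322 -0.0029  0.0075] [ 0.6366 -0.0083  0.0075] r 0.632
small [0.4559 0.3505 0.006 ] [0.4593 0.3477 0.006 ] r 0.575
cap [ 0.4606 -0.0919  0.015 ] [ 0.4557 -0.0912  0.015 ] r 0.47
plate [ 0.6336 -0.181   0.038 ] [ 0.625  -0.1798  0.038 ] r 0.659
jar [0.4306 0.0111 0.0275] [0.4276 0.0081 0.0275] r 0.431
beaker [ 0.4949 -0.3329  0.0325] [ 0.4934 -0.3357  0.0325] r 0.597
logger [0.4394 0.2147 0.008 ] [0.4381 0.2112 0.008 ] r 0.489
sd [ 0.4392 -0.2216  0.01  ] [ 0.4377 -0.2282  0.01  ] r 0.492
stir [0.628  0.1898 0.048 ] [0.6181 0.1933 0.048 ] r 0.656
```

The two cameras agree to within about 5–9 mm. Next I'll do a close wrist-camera tour over all five points.

Run:
```python
from h import *
import pickle
G=dict(small=(.457,.349,.012),large=(.457,.101,.018),medium=(.634,-.005,.015),plate=(.630,-.180,.092),cap=(.459,-.0915,.030))
D={};t=[]
for k,(x,y,z) in G.items():
    c=[]
    for yaw in (0,np.pi):
        q=inverse_kinematics([x,y,.2],down(yaw)); c.append((9 if q is None else abs(q[6]),yaw,None if q is None else q[6]))
    yaw=min(c)[1]; print(k,c)
    movep([x,y,.2],down(yaw)); hold(.3)
    s,im=snap("w_"+k); D[k]=s; 
    u=proj("wrist",[x,y,z],s); u=np.clip(u.round().astype(int),[130,130],[430,290]); im=im[u[1]-130:u[1]+130,u[0]-130:u[0]+130]
    D[k]["c"]=u-130; print(k,s["t"],u-130,np.round(s["eef_pos"],4)); t.append(cv2.resize(im,(390,390),interpolation=cv2.INTER_CUBIC))
pickle.dump(D,open("D.pkl","wb"))
cv2.imwrite("pics/m1.png",np.hstack(t[:2])); cv2.imwrite("pics/m2.png",np.hstack(t[2:4])); cv2.imwrite("pics/m3.png",t[4])
```

```text
small [(np.float64(0.5740719790717236), 0, np.float64(-0.5740719790717236)), (np.float64(2.2379050228721886), 3.141592653589793, np.float64(2.2379050228721886))]
small 1.7 [150  59] [0.4566 0.3497 0.2   ]
large [(np.float64(0.15761467134016094), 0, np.float64(-0.15761467134016094)), (np.float64(2.7529422579747838), 3.141592653589793, np.float64(2.7529422579747838))]
large 3.025 [150  60] [0.4571 0.1019 0.1999]
medium [(np.float64(0.16621771043238445), 0, np.float64(0.16621771043238445)), (np.float64(2.568578319884509), 3.141592653589793, np.float64(-2.568578319884509))]
medium 4.2167 [150  60] [ 0.6336 -0.0039  0.2003]
plate [(np.float64(0.44465564227850346), 0, np.float64(0.44465564227850346)), (np.float64(2.2599647074203038), 3.141592653589793, np.float64(-2.2599647074203038))]
plate 5.3 [149  82] [ 0.6304 -0.1784  0.2   ]
cap [(np.float64(0.30123767942282204), 0, np.float64(0.30123767942282204)), (np.float64(2.737510936215348), 3.141592653589793, np.float64(2.737510936215348))]
cap 6.4417 [149  61] [ 0.4597 -0.092   0.2   ]
```

View pics/m1.png

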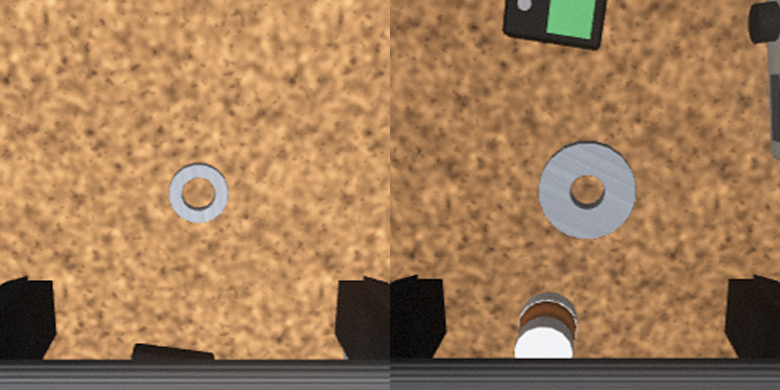

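View pics/m2.png

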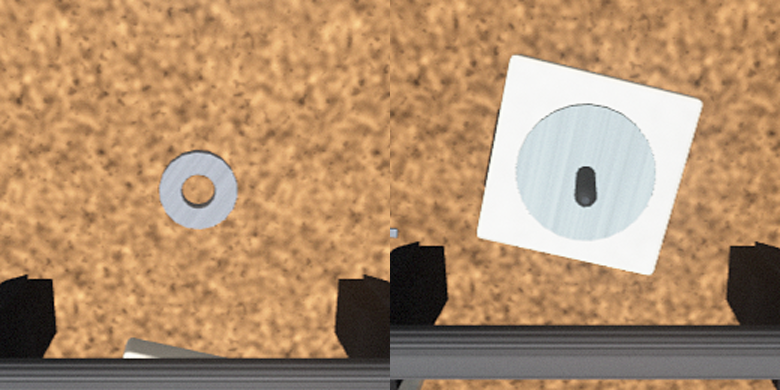

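View pics/m3.png

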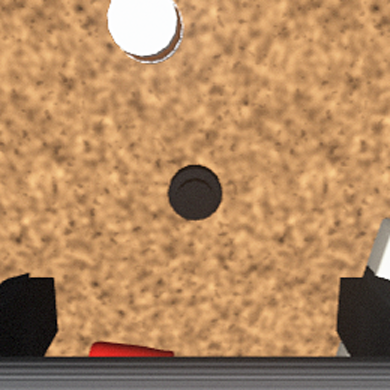

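The wrist crops show these centres in montage pixels: small (198.5,193), large (197.5,191), medium (199,191), plate disc (196,172), post tip (195,203) and cap body (195,192). The fingers' surroundings are clear.

Run:
```python
from h import *
import pickle
D=pickle.load(open("D.pkl","rb"))
for k,key,uv,z in [("small",)*2+((198.5,193.5),.012),("large",)*2+((197.5,191),.018),("medium",)*2+((199,191),.015),("plate",)*2+((196,172),.038),("posttop","plate",(195.5,200),.090),("cap",)*2+((195,192.5),.015)]:
    s=D[key]; print(k,back("wrist",np.array(uv)/1.5+s["c"],z,s).round(4))
```

```text
small [0.459  0.3497 0.012 ]
large [0.4588 0.1037 0.018 ]
medium [ 0.6363 -0.0026  0.015 ]
plate [ 0.6303 -0.181   0.038 ]
posttop [ 0.6301 -0.1834  0.09  ]
cap [ 0.4589 -0.0929  0.015 ]
```

```bash
cat >> h.py <<'E'
PL=np.array([.630,-.182])
def st(m):
    s=sense(); print(m,"t",round(s["t"],1),s["eef_pos"].round(4),"F",s["force"].round(1),"open",round(s["opening"],4),"gf",round(s["grip_force"],1)); return s
def pick(xy,width,effort,z=.0105):
    R=down(0); grip(min(.088,width+.024))
    movep([*xy,.10],R); movel([*xy,.04],vel=.12); print("stop",movel([*xy,z],vel=.05,f_stop=8))
    grip(width-.012,effort); s=st("gripped"); return s["eef_pos"][2]
def lift(xy,h=.155):
    movel([*xy,.04],vel=.06); st("lifted"); movel([*xy,h],vel=.2)
def over(h=.155): movep([*PL,h],down(0)); hold(.3); st("over")
def lower(z,top,xy=PL):   # fast to near the post tip, then slow
    print("stop a",movel([*xy,top],vel=.08,f_stop=6)); print("stop b",movel([*xy,z+.006],vel=.05,f_stop=6)); st("near")
    print("stop c",movel([*xy,z-.002],vel=.015,f_stop=5)); st("down")
def release(w):
    grip(w); hold(.2); s=st("released"); return s
E
python3 - <<'E'
from h import *
xy=(.4588,.1035)
pick(xy,.064,35); lift(xy); over(); snap("l_scene","scene"); snap("l_side","side")
a=cv2.imread("pics/l_scene.png")[130:270,130:310]; b=cv2.imread("pics/l_side.png")[90:230,220:400]
cv2.imwrite("pics/l_m.png",np.hstack([cv2.resize(i,(396,308),interpolation=3) for i in (a,b)]))
E
```

```text
stop False
gripped t 9.5 [0.4587 0.1036 0.0106] F [-0.5  0.4  3.5] open 0.0629 gf 35.0
lifted t 10.1 [0.4588 0.1036 0.0402] F [-0.2  0.2 -3.2] open 0.0631 gf 35.0
over t 12.4 [ 0.6301 -0.1809  0.1552] F [ 1.3 -0.4 -5.5] open 0.0632 gf 35.0
```

View pics/l_m.png

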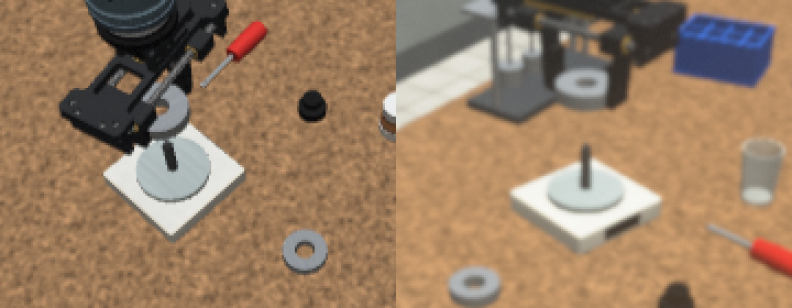

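The large disc is held level over the post: in the side crop the disc centre is at x=583 and the post at x=585. Lowering now.

Run:
```python
from h import *
lower(.0485,.105); release(.086)
movel([*PL,.13],vel=.15); hold(.2)
s,im=snap("l_done"); print(proj("wrist",[*PL,.056],s))
u=proj("wrist",[*PL,.056],s).astype(int); cv2.imwrite("pics/l_done.png",im[max(0,u[1]-130):u[1]+130,u[0]-130:u[0]+130])
print(max(0,u[1]-130),u[0]-130)
```

```text
stop a False
stop b False
near t 14.4 [ 0.6303 -0.1821  0.0549] F [ 0.6 -0.  -3.6] open 0.063 gf 35.0
stop c True
down t 14.9 [ 0.6301 -0.182   0.0487] F [-0.6  0.2  5.6] open 0.063 gf 35.0
released t 15.6 [ 0.6288 -0.1815  0.0474] F [0.8 1.1 0.3] open 0.0859 gf 0.0
[281.40124429 224.61393903]
94 151
```

View pics/l_done.png

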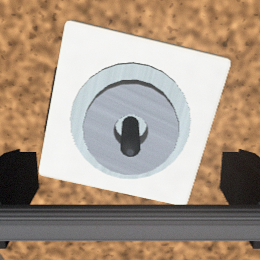

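The large disc lies flat on the plate with the post through its hole. Next is the medium disc.

Run:
```python
from h import *
xy=(.6363,-.0028)
pick(xy,.052,25); lift(xy); s=sense()
assert s["opening"]>.049
over(); lower(.0105+.056,.105); release(.074)
movel([*PL,.14],vel=.15); hold(.2)
s,im=snap("m_done"); u=proj("wrist",[*PL,.071],s).astype(int); print(u); cv2.imwrite("pics/m_done.png",im[max(0,u[1]-130):u[1]+130,u[0]-130:u[0]+130])
```

```text
stop False
gripped t 19.5 [ 0.6363 -0.0028  0.0107] F [-0.6  0.9  2.9] open 0.0515 gf 25.0
lifted t 20.2 [ 0.6363 -0.0027  0.0401] F [-0.3 -0.  -1.8] open 0.0514 gf 25.0
over t 22.0 [ 0.6303 -0.1806  0.1548] F [ 0.1  0.  -1.6] open 0.0519 gf 25.0
stop a False
stop b False
near t 23.5 [ 0.6302 -0.1821  0.0726] F [ 0.6 -0.8 -2.5] open 0.0514 gf 25.0
stop c True
down t 24.0 [ 0.6301 -0.182   0.0667] F [-0.2  0.3  4.8] open 0.0512 gf 25.0
released t 24.7 [ 0.6292 -0.1817  0.0656] F [ 0.4 -0.2 -0.5] open 0.0741 gf 0.0
[281 226]
```

View pics/m_done.png

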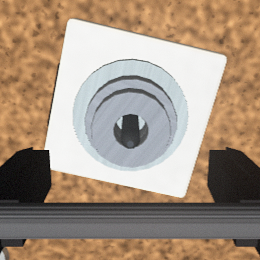

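The medium disc sits flat and concentric. Next is the small disc.

Run:
```python
from h import *
xy=(.459,.3497)
pick(xy,.040,20,.0100); lift(xy); s=sense()
assert s["opening"]>.037
over(); lower(.0100+.071,.105); release(.064)
movel([*PL,.155],vel=.15); hold(.2)
s,im=snap("s_done"); u=proj("wrist",[*PL,.083],s).astype(int); print(u); cv2.imwrite("pics/s_done.png",im[max(0,u[1]-130):u[1]+130,u[0]-130:u[0]+130])
```

```text
stop False
gripped t 29.9 [0.4591 0.3498 0.0102] F [-0.2 -0.2  2.4] open 0.039 gf 20.0
lifted t 30.5 [0.4589 0.3498 0.0401] F [ 0.2 -0.1 -0.5] open 0.0393 gf 20.0
over t 33.5 [ 0.6301 -0.1815  0.155 ] F [ 0.4 -0.5 -1. ] open 0.0394 gf 20.0
stop a False
stop b False
near t 34.8 [ 0.6298 -0.182   0.0867] F [ 0.4 -0.2 -0.3] open 0.0394 gf 20.0
stop c True
down t 35.3 [ 0.6302 -0.182   0.0812] F [-0.4 -0.5  5.4] open 0.039 gf 20.0
released t 36.0 [ 0.6295 -0.1817  0.0803] F [0.3 0.4 0.8] open 0.0641 gf 0.0
[281 225]
```

View pics/s_done.png

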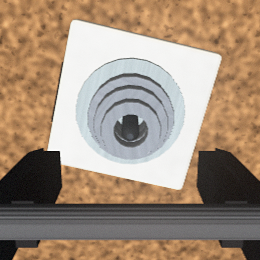

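The small disc is seated with the post tip inside its hole. Last is the cap, gripped by its body.

Run:
```python
from h import *
xy=(.4589,-.0929)
pick(xy,.036,15,.0110); lift(xy); s=sense()
assert s["opening"]>.033
over(.16); lower(.0110+.083,.108); release(.060)
movel([*PL,.20],vel=.15); movep([.50,.05,.25],down(0)); hold(.3)
snap("e_scene","scene"); snap("e_side","side")
a=cv2.imread("pics/e_scene.png")[130:270,130:310]; b=cv2.imread("pics/e_side.png")[90:230,220:400]
cv2.imwrite("pics/e_m.png",np.hstack([cv2.resize(i,(396,308),interpolation=3) for i in (a,b)]))
```

```text
stop False
gripped t 39.9 [ 0.459  -0.0929  0.0112] F [-1.1 -0.   2. ] open 0.0361 gf 15.0
lifted t 40.5 [ 0.459  -0.0928  0.0402] F [-1.   0.2 -0.7] open 0.036 gf 15.0
over t 42.3 [ 0.6296 -0.1812  0.1603] F [-0.3 -0.6 -0.3] open 0.036 gf 15.0
stop a False
stop b False
near t 43.4 [ 0.6298 -0.1819  0.0998] F [-0.5  0.1 -0.8] open 0.0357 gf 15.0
stop c True
down t 43.9 [ 0.6301 -0.182   0.0942] F [-0.4  0.6  4.1] open 0.036 gf 15.0
released t 44.6 [ 0.6295 -0.1817  0.0933] F [0.6 0.6 0.1] open 0.0597 gf 0.0
```

View pics/e_m.png

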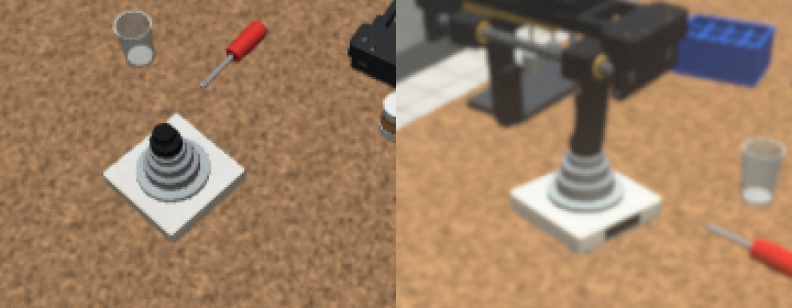

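The scene crop shows the full stack with the cap upright at (165,140). The beaker and screwdriver haven't moved, and the gripper is clear.

```bash
python3 -c "
from bench import *
print(finish_job())"
```

```text
the job is handed in; nothing more can be done
None
```

The large, medium and small discs are threaded on the post in that order with the cap on top, knob up; each was lowered to light contact before release, and the job was handed in at about 46 s of the 122 s allowed.

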